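Make up the brass lot by weight in the one-way viewing box

TASK

Make up the brass lot by weight: first lift the check weight off the scale's loading tray and stand it on its cork mat, so that the needle goes back to zero. Then take brass plumb bobs from the open table and push them one after another through the spring flap into the viewing box until the needle comes to rest in the green band, and stop there, with the flap shut, nothing left on the tray, and the bobs that are not needed left lying on the table. What has gone through the flap cannot be taken out again; leave the other things on the table alone.

Things in the scene. Friction and masses are not known exactly. Their poses are not given: they have to be found in the camera images.
- lot_scale: grey base of the dial spring scale, fixed to the table, no higher than 80 mm. Its frame gives the direction of everything on it: +y points from the flap towards the open end of the loading tray, so bobs are pushed along -y; the round dial (98 mm across, tilted, at x = -105, y = 95 mm) faces -x, towards the robot. Origin at table height under the middle of the viewing box
- needle (a joint): dial needle of the scale, rad, clockwise: 0 with nothing on the scale, 5 rad per kg (1 mm of platform travel is 0.4 rad); the green band on the dial runs from 2.4 (480 g) to 3.75 (750 g), a red arc lies beyond it. It settles within about 1 s when nothing but the load touches the scale, and also shows any push on the box or tray; stop at about 5.6
- tray (a point): middle of the upper surface of the plywood loading tray, which is carried by the weighing platform and sinks with it by up to 14 mm (183 mm above the table when empty). The tray is 108 mm wide (x) between two cheeks that stand 10 mm above it, and runs 91 mm along y, from the sill to its open end
- sill (a point): middle of the sill edge, where the tray ends: behind it there is no floor but a chute falling away at 53 degrees into the box, so a bob slides down once it is pushed wholly past the edge. The flap opening here is 98 mm wide (x) and 52 mm high; a lintel crosses above it, its outer face in line with the edge; the box's clear top is 71 mm above the sill
- flap (a joint): aluminium flap in the opening, 7 mm behind the sill, hung from its top edge, rad: 0 shut, grows as it swings inwards, stop at 1.5; it does not swing outwards. A light spring shuts it (about 0.2 N at its lower edge to start, 0.4 N wide open)
- box_in (a point): middle of the floor inside the viewing box (plywood with a clear side and a clear top, inside 110 mm in x, 170 mm in y, the chute taking up the half next to the flap; about 115 mm from floor to sill); the box has no way in but the flap
- check_weight: black iron check weight, 60 mm across, 44 mm high, about 420 g, with a round knob on top: knob 24 mm across from 29 to 44 mm above its underside, neck 20 mm across below it, body up to 21 mm. Origin at the centre of its underside. It starts on the loading tray
- cork_mat: round cork mat for the check weight, 96 mm across, 5 mm thick, fixed; origin at the centre of its underside
- bob1: brass plumb bob lying on the open table (one lying in the tool tray behind belongs to that tray), 34 mm across, 81 mm long along its own y axis, 30 mm high, about 130 to 250 g (they differ); origin at the centre of its underside. Its blunt butt is at -y and its point at +y; it is widest 20 mm from the butt and heaviest towards the butt (centre of mass about 12 mm from the origin along -y)
- bob2: brass plumb bob lying on the open table (one lying in the tool tray behind belongs to that tray), 34 mm across, 81 mm long along its own y axis, 30 mm high, about 130 to 250 g (they differ); origin at the centre of its underside. Its blunt butt is at -y and its point at +y; it is widest 20 mm from the butt and heaviest towards the butt (centre of mass about 12 mm from the origin along -y)
- bob3: brass plumb bob lying on the open table (one lying in the tool tray behind belongs to that tray), 34 mm across, 81 mm long along its own y axis, 30 mm high, about 130 to 250 g (they differ); origin at the centre of its underside. Its blunt butt is at -y and its point at +y; it is widest 20 mm from the butt and heaviest towards the butt (centre of mass about 12 mm from the origin along -y)
- bob4: brass plumb bob lying on the open table (one lying in the tool tray behind belongs to that tray), 34 mm across, 81 mm long along its own y axis, 30 mm high, about 130 to 250 g (they differ); origin at the centre of its underside. Its blunt butt is at -y and its point at +y; it is widest 20 mm from the butt and heaviest towards the butt (centre of mass about 12 mm from the origin along -y)
- bob5: brass plumb bob lying on the open table (one lying in the tool tray behind belongs to that tray), 34 mm across, 81 mm long along its own y axis, 30 mm high, about 130 to 250 g (they differ); origin at the centre of its underside. Its blunt butt is at -y and its point at +y; it is widest 20 mm from the butt and heaviest towards the butt (centre of mass about 12 mm from the origin along -y)
- nail_tin: round red tin, 67 mm across, 48 mm high, a bystander behind the work
- ink_bottle: ink bottle with a black cap, 44 mm square, 63 mm high, a bystander behind the work

How it is judged:
By the outcome, as a careful person would: the job done as asked, in the order asked, and still so for the second after the job is handed in, with the robot touching nothing.
Of bob1, bob2, bob3, bob4, bob5 only 4 to 5 are there at a start; the rules pass over those that are not, and their reading is None.
At some moment in a run one of bob1, bob2, bob3, bob4, bob5 may be knocked a few centimetres aside while the robot is not near it.
It also fails if it takes over 200 s, if anything falls off the work surface, if the arm or the gripper's body presses on something with over 40 N, if the wrist force passes 120 N, or if a joint passes its speed limit or range.

ROBOT

A 6-joint arm with a two-finger parallel gripper is mounted at the origin on a cart in front of the work surface, level with it; the furniture and walls round the work are solid. World frame = base frame: x ahead of the robot, y to its left, z up, the work surface at z = 0. Lengths are in mm, angles in degrees, forces in N, time in s.
With the tool pointing down it reaches from about 350 to 850 mm from the base axis. Payload 8.1 kg.
Tool frame: the origin (TCP) lies at the very end of the fingers, on their centre line; the grasp point (between the pads) lies 19 mm behind it (r.grip_point_offset is the distance from the TCP to the grasp point, in mm); z points along the fingers, y is the line along which they close (so a half turn about z gives the same grasp; the last joint's range is limited). The gripper opens to 85 mm and grips with 20 to 120 N. Pads are 22 mm wide; open, the fingers measure 114 mm over their backs; the gripper's body (76 mm by 85 mm) begins 54 mm behind the grasp point. The pads swing forward as they close: fully open they stand 13 mm farther back than shut.
Start: joints at [69.248, 7.471, 85.268, -0, 87.261, -4.893], TCP at [163.945, 577.172, 231.292] pointing down, gripper open.
Joint ranges: [-169.43, 169.43], [-51.17, 129.36], [1.28, 143.12], [-76.62, 256.62], [0, 156.53], [-152.29, 152.29]. Speed limits (degrees/s): [136.94, 136.94, 159.86, 180, 180, 180].

INTERFACE

Orientations are given as [roll, pitch, yaw] about the fixed x, y, z axes, in that order (R = Rz(yaw) Ry(pitch) Rx(roll)).
In Python, from bench import status, eyes, r gives the robot as it stands.
- The arm moves only by the shell command python3 -m handwheel 'ROWS' [FORCE]. ROWS is a JSON object whose one key "series" holds a list that holds one entry, the list of rows, each a list of 7 numbers: the shift along the tool's x, y, z in cm, then the turn, a rotation vector about the tool's x, y, z in rad, then the opening, from 0 (shut) to 1 (fully open). In form: {"series": [[[tx, ty, tz, rx, ry, rz, claw], ...]]}. A call has 1 to 12 rows; each row is the pose to reach, as a shift and turn from the pose commanded when the call began, along the tool's axes at that moment; what a row does not reach only later rows make up. A row lasts 1/8 s, in which the tool goes at most 62.5 mm and 10.7 degrees, less where a joint would pass 70% of its speed; a pose out of reach is approached as far as the arm can. A call with a gripper value outside its range is refused whole. The fingers move at their own pace and stop on an object; FORCE is the grip in N (left out, the last holds). Time passes only in rows, so rows that repeat a pose let the fingers close. It gives the time, the measured TCP pose, the force, the opening and the grip force at its end, in the units of the state.
- status.sense(): the state, without advancing time (a new reading comes with each control period).
- eyes.snapshot(name): name is "side" or "top"; returns a dict with "img" (480x640x3 uint8, red, green, blue), "mtx" (3x3 intrinsics, pixels), "k1" (the pictures are not rectified: a ray, as slopes to the right and down, at radius r is drawn at 1 + k1 r^2 times it, then the intrinsics apply), "R" (3x3) and "t" (3): a world point X has camera coordinates R X + t. Camera axes: x right, y down, z forward; pixel columns grow to the right and rows downward; lengths in mm; the calibration is good to about 2 mm. A picture is of the moment at which its call begins. There is no depth.
- r.hand_in(): hands the job in; it is judged then, once.
The state is a dict: "time": time; "joint_pos": joint angles; "qd": joint speeds; "joint_efforts": joint torques, N m; "tool_pos": TCP position; "tcp_rot": TCP orientation; "ft_force": force on the tool from outside, world axes, zero at the start; "wrist_torque": the same for the moment, N m; "finger_gap": finger opening in mm; "grip_force": force on a finger pad.
Only numpy, scipy, OpenCV 4.12 (cv2) and the standard library are available. Lean on these libraries where they do the work, as an engineer would, in place of code of your own. Each camera call takes 0.05 s, during which the arm holds its last target. There are 200 camera calls.

## Working session

There is one attempt and no reset: what is moved stays moved. The work goes in short steps, Python scripts to look and compute and a shell command to move; the robot and the scene stay as the last step left them, time stands still between calls to the robot, and variables do not carry over. Pictures are saved under pics/ and viewed, at most 14 in all, crops included, and the job is handed in when it is done.

```bash
ls; mkdir -p pics
cat > h.py <<'E'
import numpy as np, cv2
from bench import status, eyes, r
def snap(n,f=None):
    d=eyes.snapshot(n)
    if f: cv2.imwrite('pics/'+f,cv2.cvtColor(d['img'],cv2.COLOR_RGB2BGR))
    return d
def ray(d,u,v):
    K=np.array(d['mtx']);R=np.array(d['R']);t=np.array(d['t'])
    dc=np.array([d['k1'],0,0,0,0]) if not np.isscalar(d['k1']) else np.array([float(d['k1']),0,0,0,0])
    p=cv2.undistortPoints(np.array([[[u,v]]],float),K,dc)[0,0]
    return -R.T@t, R.T@np.array([p[0],p[1],1.])
def onz(d,u,v,z):
    o,w=ray(d,u,v); return o+w*(z-o[2])/w[2]
def two(d1,p1,d2,p2):
    o1,a=ray(d1,*p1);o2,b=ray(d2,*p2)
    s=np.linalg.lstsq(np.c_[a,-b],o2-o1,rcond=None)[0]
    A=o1+s[0]*a;B=o2+s[1]*b
    return (A+B)/2,np.linalg.norm(A-B)
def proj(d,X):
    q,_=cv2.projectPoints(np.array(X,float).reshape(-1,1,3),cv2.Rodrigues(np.array(d['R']))[0],np.array(d['t'],float),np.array(d['mtx']),np.array([float(d['k1']),0,0,0,0]))
    return q[:,0]
E
python3 - <<'E'
from h import *
for n in('side','top'):
    d=snap(n,n+'0.png');R=np.array(d['R']);print(n,d['k1'],np.round(-R.T@np.array(d['t'])),np.round(R,2).tolist(),np.round(np.array(d['mtx'])[0,0]))
s=status.sense();print(s)
E
```

```text
pics
side -0.045302678067223816 [101. 470. 889.] [[-0.54, -0.84, -0.01], [-0.65, 0.43, -0.62], [0.52, -0.33, -0.79]] 593.0
top 0.020148309706330823 [ 359.  153. 1244.] [[-0.02, -1.0, -0.0], [-0.98, 0.02, -0.19], [0.19, -0.0, -0.98]] 585.0
{'time': 0.1, 'joint_pos': array([ 6.92491094e+01,  7.51057688e+00,  8.53244295e+01,  1.27693627e-03,
        8.72633415e+01, -4.89161744e+00]), 'qd': array([-0.17895339, -0.09817348, -0.16837338, -0.04987516, -0.08456409,
        0.01593331]), 'joint_efforts': array([ 1.41901626e-03, -5.70950782e+01, -5.01942194e+01, -1.56109140e-04,
        8.24323244e-03, -1.73317829e-05]), 'tool_pos': array([163.73855411, 576.6912005 , 230.33815917]), 'tcp_rot': array([-1.79902119e+02, -9.65696322e-03,  1.64140657e+02]), 'ft_force': array([ 0.20314556,  0.64419805, -1.12569056]), 'wrist_torque': array([ 0.02788967, -0.01730919,  0.0005513 ]), 'grip_force': 0.0, 'finger_gap': 85.48656722874658}
```

View pics/side0.png

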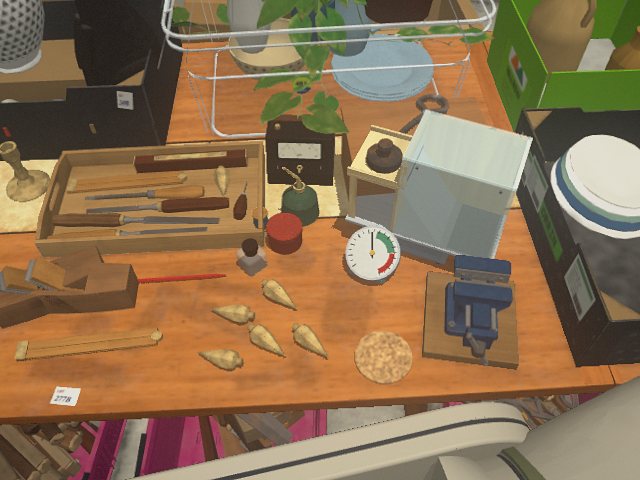

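View pics/top0.png

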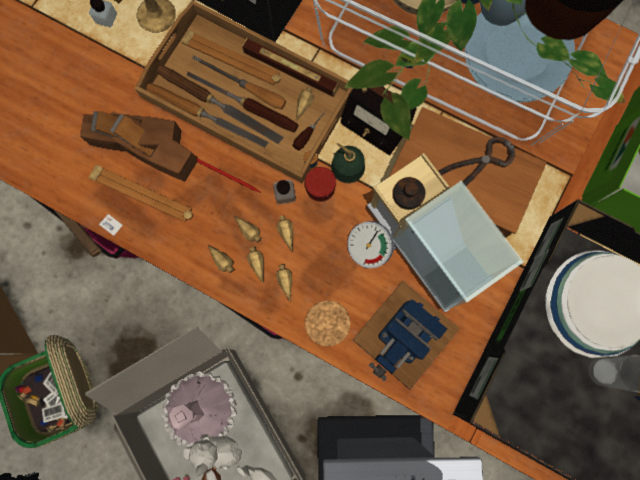

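The views show five bobs on the table (top view: (248,229), (286,232), (221,259), (257,264), (284,281)) and the mat at (328,323). They also show the check weight on the tray at (408,190), the dial at (370,245) and the box at (460,245). I'll enlarge these for measuring.

Run:
```python
import cv2
t=cv2.imread('pics/top0.png')[90:330,310:550];cv2.imwrite('pics/c1.png',cv2.resize(t,None,fx=2.5,fy=2.5,interpolation=3))
t=cv2.imread('pics/side0.png')[80:290,320:560];cv2.imwrite('pics/c2.png',cv2.resize(t,None,fx=2.5,fy=2.5,interpolation=3))
```

```text
(no output)
```

View pics/c1.png

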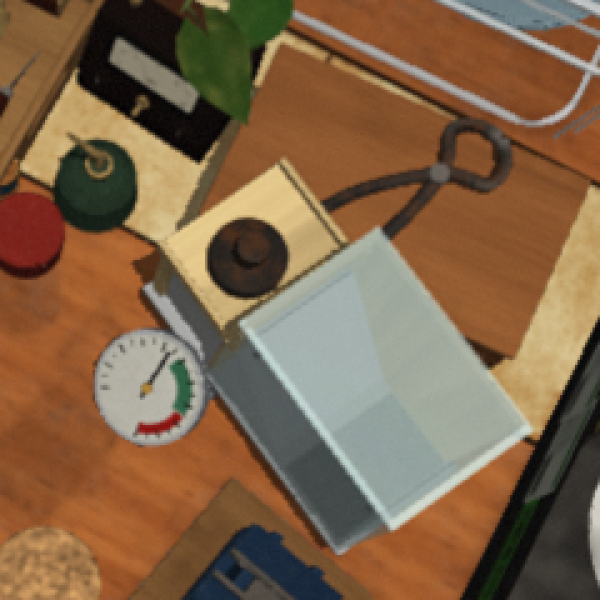

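View pics/c2.png

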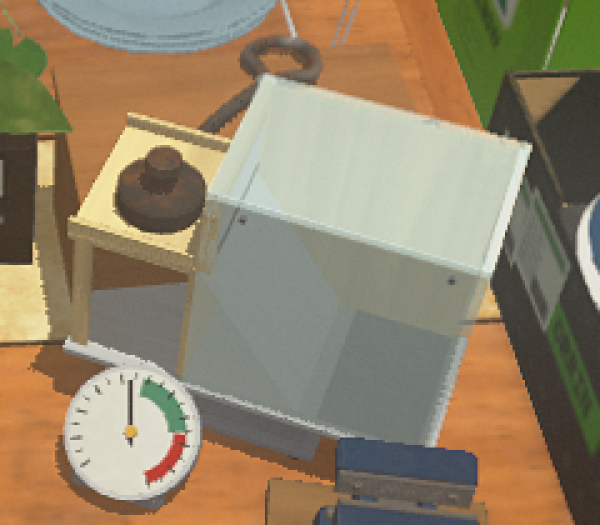

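The crops show the box-top corners, the tray's open-end corners, the knob and the leaf near the tray. The needle is just before the green band, about 2.1 rad. Next I'll triangulate these points and segment the bobs and mat.

```bash
cat > bobs.py <<'E'
from h import *
def find(d,z=15,box=None):
    hsv=cv2.cvtColor(d['img'],cv2.COLOR_RGB2HSV);out=[]
    H,W=hsv.shape[:2]
    u,v=np.meshgrid(np.arange(W),np.arange(H))
    m=((hsv[...,0]>=15)&(hsv[...,0]<=32)&(hsv[...,1]>70)&(hsv[...,2]>60)).astype(np.uint8)
    m=cv2.morphologyEx(m,cv2.MORPH_CLOSE,np.ones((3,3)));m=cv2.morphologyEx(m,cv2.MORPH_OPEN,np.ones((3,3)))
    n,l,st,c=cv2.connectedComponentsWithStats(m)
    for i in range(1,n):
        if not 150<st[i,4]<1500: continue
        ys,xs=np.nonzero(l==i)
        P=np.array([onz(d,a,b,z)[:2] for a,b in zip(xs,ys)])
        C=P.mean(0);w,V=np.linalg.eigh(np.cov(P.T));ax=V[:,1]
        s=(P-C)@ax;q=(P-C)@V[:,0]
        if (s**3).mean()<0: ax=-ax;s=-s     # tail (point) on the + side
        L=np.ptp(s);Wd=np.ptp(q)
        if not(55<L<105 and 24<Wd<55): continue
        mid=C+ax*(s.max()+s.min())/2
        out.append((mid.round(1),round(float(np.degrees(np.arctan2(ax[1],ax[0]))),1),round(L),round(Wd),c[i].round()))
    return out
E
python3 - <<'E'
from bobs import *
T=snap('top');S=snap('side')
g=lambda p,o:(p[0]/2.5+o[0]-.3,p[1]/2.5+o[1]-.3)
for n,a,b in [('A',(240,322),(208,196)),('B',(380,230),(265,75)),('C',(530,430),(530,147)),('D',(390,530),(490,275)),('trL',(160,240),(70,218)),('trR',(283,160),(128,113)),('knob',(251,248),(162,155)),('leaf',(247,122),(72,130))]:
    X,e=two(T,g(a,(310,90)),S,g(b,(320,80)));print(n,X.round(1),round(e,1))
for d in(T,S):
    for b in find(d):print(*b)
    hsv=cv2.cvtColor(d['img'],cv2.COLOR_RGB2HSV)
c=[(328,324),(383,357)]
print('mat',[two(T,c[0],S,c[1])], onz(T,*c[0],5),onz(S,*c[1],5))
E
```

```text
A [591.9   4.6 243.9] 0.8
B [656.5 -95.5 248.8] 2.3
C [ 510.3 -190.   248.8] 1.0
D [444.  -89.2 249. ] 0.2
trL [669.4  53.1 187.3] 1.0
trR [730.7 -41.2 188.5] 1.6
knob [651.5  -7.8 225.9] 1.4
leaf [775.1 -22.9 149.4] 2.0
[1154.2  -55.5] 79.6 62 36 [409.   4.]
[ 646.9 -410.8] 106.0 80 43 [584. 214.]
[620.2 228.8] -163.4 76 33 [286. 231.]
[629.5 312. ] 44.9 70 32 [248. 230.]
[565.7 368.9] 42.3 69 33 [222. 260.]
[555.4 292.6] -163.2 73 33 [256. 262.]
[514.6 232.4] -167.3 73 33 [285. 280.]
[369.8 786.5] -72.9 70 42 [ 11. 359.]
[ 234.4 -169.8] 13.7 81 44 [485. 416.]
[1355.6 -219.4] -59.3 85 50 [282.  22.]
[1290.5 -167.3] 63.0 59 40 [278.  39.]
[1371.7  -36.6] 48.8 105 37 [222.  40.]
[1342.9  207.8] -74.5 68 44 [133.  79.]
[ 705.2 -491.8] 110.9 89 51 [536. 116.]
[901.4 608.6] -157.2 99 44 [ 17. 280.]
[620.3 229.7] -168.7 80 35 [276. 292.]
[ 272.6 -240.2] 13.9 78 47 [616. 308.]
[630.  313.8] 45.1 76 35 [235. 313.]
[513.9 232.9] -171.3 80 35 [308. 338.]
[553.7 293.1] -166.9 81 34 [264. 338.]
[565.5 370.5] 42.4 76 34 [223. 358.]
mat [(array([425.11905172, 143.91926856,   0.75778292]), np.float64(2.105969323299541))] [424.10121182 143.26146287   5.        ] [424.37196134 146.15458286   5.        ]
```

```bash
cat >> h.py <<'E'
def go(x,y,z,psi):
    s=status.sense();p=s['tool_pos'];ro,pi,ya=np.radians(s['tcp_rot'])
    from scipy.spatial.transform import Rotation as Q
    R0=Q.from_euler('xyz',[ro,pi,ya]);R1=Q.from_euler('xyz',[180,0,psi],degrees=True)
    rv=(R0.inv()*R1).as_rotvec()
    print(f"t={s['time']:.1f} at",p.round(1),s['tcp_rot'].round(1),'gap',round(s['finger_gap'],1),'-> cm',np.round(R0.inv().apply(np.array([x,y,z])-p)/10,2),'rv',rv.round(3))
def scale(x,y): # scale frame offset from sill (x, y) -> world
    return np.array([623.7,-44.])+x*np.array([.5402,-.8415])+y*np.array([.8415,.5402])
E
python3 - <<'E'
from h import *
go(500,150,300,32.6);go(652,-8,290,32.6)
t=cv2.imread('pics/top0.png')[200:310,190:320];s=cv2.imread('pics/side0.png')[265:375,195:335]
cv2.imwrite('pics/c3.png',np.hstack([cv2.resize(t,(390,330),interpolation=3),cv2.resize(s,(400,330),interpolation=3)]))
E
```

```text
t=0.2 at [163.8 576.8 230.6] [-179.9   -0.   164.1] gap 85.3 -> cm [-44.   -31.88  -6.9 ] rv [-1.000e-03  1.000e-03  2.296e+00]
t=0.2 at [163.8 576.8 230.6] [-179.9   -0.   164.1] gap 85.3 -> cm [-62.94 -42.93  -5.89] rv [-1.000e-03  1.000e-03  2.296e+00]
```

View pics/c3.png

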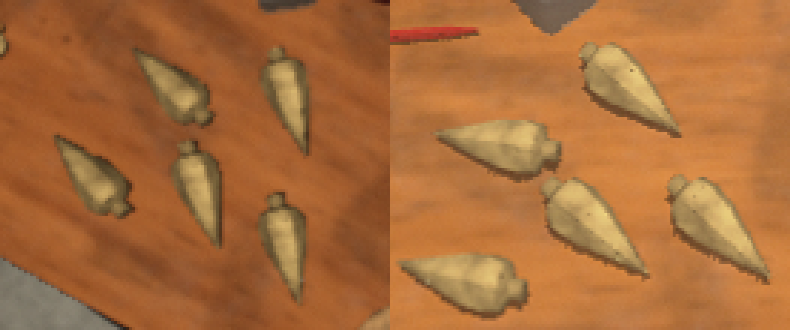

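The point directions match the numbers: each has a small nub at the butt and a pointed tail opposite. Now I'll move above the check weight.

```bash
python3 -m handwheel '{"series":[[[0,0,-7,0,0,0.2,0.6],[-32,-21,-7,0,0,2.296,0.6],[-62.9,-42.9,-5.9,0,0,2.296,0.6],[-62.9,-42.9,-5.9,0,0,2.296,0.6],[-62.9,-42.9,-5.9,0,0,2.296,0.6],[-62.9,-42.9,-5.9,0,0,2.296,0.6],[-62.9,-42.9,-5.9,0,0,2.296,0.6],[-62.9,-42.9,-5.9,0,0,2.296,0.6],[-62.9,-42.9,-5.9,0,0,2.296,0.6],[-62.9,-42.9,-5.9,0,0,2.296,0.6],[-62.9,-42.9,-5.9,0,0,2.296,0.6],[-62.9,-42.9,-5.9,0,0,2.296,0.6]]]}'; python3 -c "
from h import *
go(652,-8,290,32.6)"
```

```text
time: 1.7
tool_pos: [605.5, 47.6, 290.7]
tcp_rot: [-180.0, -0.0, 34.9]
ft_force: [0.6, 0.7, 0.0]
finger_gap: 51.2
grip_force: 0.0
t=1.7 at [605.5  47.6 290.7] [-180.    -0.    34.9] gap 51.2 -> cm [0.63 7.22 0.07] rv [-0.   -0.    0.04]
```

```bash
python3 -m handwheel '{"series":[[[0.63,7.22,0,0,0,0.04,0.6],[0.63,7.22,0,0,0,0.04,0.6],[0.63,7.22,0,0,0,0.04,0.6],[0.63,7.22,3,0,0,0.04,0.6],[0.63,7.22,6,0,0,0.04,0.6],[0.63,7.22,8,0,0,0.04,0.6],[0.63,7.22,8.7,0,0,0.04,0.6],[0.63,7.22,8.7,0,0,0.04,0.6]]]}' 40; python3 -m handwheel '{"series":[[[0,0,0,0,0,0,0.1],[0,0,0,0,0,0,0.1],[0,0,0,0,0,0,0.1],[0,0,0,0,0,0,0.1],[0,0,-2,0,0,0,0.1],[0,0,-6,0,0,0,0.1],[0,0,-10,0,0,0,0.1],[0,0,-10,0,0,0,0.1]]]}' 40;  python3 -c "
from h import *
go(424,144.5,150,32.6);go(424,144.5,31,32.6)"
```

```text
time: 2.7
tool_pos: [651.2, -5.4, 204.2]
tcp_rot: [180.0, -0.0, 33.0]
ft_force: [0.1, 1.0, 0.6]
finger_gap: 51.3
grip_force: 0.0
time: 3.7
tool_pos: [652.7, -5.8, 309.1]
tcp_rot: [179.8, -0.3, 32.9]
ft_force: [0.0, -0.4, -4.0]
finger_gap: 20.9
grip_force: 39.6
t=3.7 at [652.7  -5.8 309.1] [179.8  -0.3  32.9] gap 20.9 -> cm [-11.11 -25.12  15.74] rv [ 0.004 -0.006  0.006]
t=3.7 at [652.7  -5.8 309.1] [179.8  -0.3  32.9] gap 20.9 -> cm [-11.17 -25.17  27.64] rv [ 0.004 -0.006  0.006]
```

```bash
python3 -m handwheel '{"series":[[[-11.1,-25.1,0,0,0,0,0.1],[-11.1,-25.1,0,0,0,0,0.1],[-11.1,-25.1,0,0,0,0,0.1],[-11.1,-25.1,0,0,0,0,0.1],[-11.1,-25.1,0,0,0,0,0.1],[-11.1,-25.1,8,0,0,0,0.1],[-11.1,-25.1,16,0,0,0,0.1],[-11.1,-25.1,22,0,0,0,0.1],[-11.1,-25.1,25,0,0,0,0.1],[-11.1,-25.1,25,0,0,0,0.1]]]}'
python3 - <<'E'
from h import *
go(424,144.5,33,32.6)
T=snap('top','t1.png');S=snap('side','s1.png')
a=cv2.imread('pics/t1.png')[180:360,240:440];b=cv2.imread('pics/s1.png')[200:400,300:450]
cv2.imwrite('pics/c4.png',np.hstack([cv2.resize(a,(440,396),interpolation=3),cv2.resize(b,(297,396),interpolation=3)]))
E
```

```text
time: 4.95
tool_pos: [414.5, 142.9, 47.0]
tcp_rot: [-179.7, 0.8, 32.9]
ft_force: [-0.1, -0.1, -3.9]
finger_gap: 20.5
grip_force: 40.8
t=5.0 at [414.5 142.9  47. ] [-179.7    0.8   32.9] gap 20.5 -> cm [0.9  0.39 1.39] rv [-0.005  0.014  0.006]
```

View pics/c4.png

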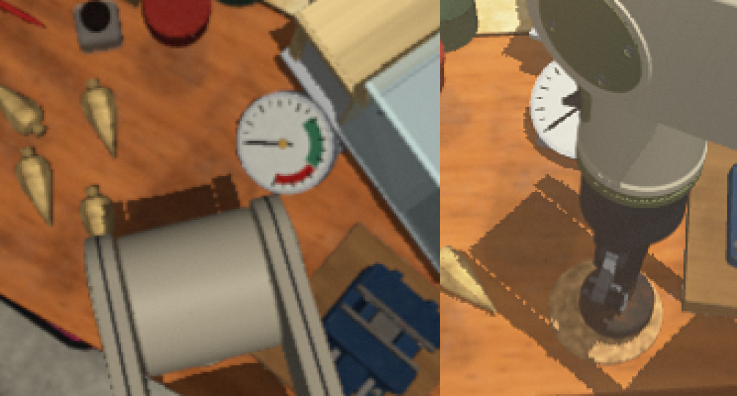

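The weight hangs over the mat and the needle is back near zero, pointing left in the top view. I'll let the arm settle, centre the weight and set it down.

```bash
python3 -m handwheel '{"series":[[[0.5,0.3,0,0,0,0,0.1],[0.5,0.3,0,0,0,0,0.1],[0.5,0.3,0,0,0,0,0.1],[0.5,0.3,0,0,0,0,0.1]]]}'; python3 -c "
from h import *
go(424,144.5,33,32.6)"
```

```text
time: 5.55
tool_pos: [427.8, 144.7, 54.3]
tcp_rot: [180.0, -0.0, 32.9]
ft_force: [-0.5, 0.3, -4.6]
finger_gap: 20.7
grip_force: 40.8
t=5.5 at [427.8 144.7  54.3] [180.   -0.   32.9] gap 20.7 -> cm [-0.33 -0.19  2.13] rv [ 0.    -0.001  0.006]
```

```bash
python3 -m handwheel '{"series":[[[-0.33,-0.2,1,0,0,0,0.1],[-0.33,-0.2,1.6,0,0,0,0.1],[-0.33,-0.2,2.0,0,0,0,0.1],[-0.33,-0.2,2.1,0,0,0,0.1],[-0.33,-0.2,2.1,0,0,0,0.1],[-0.33,-0.2,2.2,0,0,0,0.1],[-0.33,-0.2,2.2,0,0,0,0.1]]]}'
```

```text
time: 6.42
tool_pos: [424.3, 144.3, 33.7]
tcp_rot: [180.0, 0.0, 32.9]
ft_force: [-11.3, -4.8, 21.9]
finger_gap: 20.9
grip_force: 43.0
```

```bash
python3 -m handwheel '{"series":[[[0,0,-0.1,0,0,0,0.1],[0,0,-0.15,0,0,0,0.1],[0,0,-0.15,0,0,0,0.6],[0,0,-0.15,0,0,0,0.6],[0,0,-0.15,0,0,0,0.6],[0,0,-0.15,0,0,0,0.6],[0,0,-2,0,0,0,0.6],[0,0,-6,0,0,0,0.6],[0,0,-12,0,0,0,0.6],[0,0,-12,0,0,0,0.6]]]}'
python3 - <<'E'
from bobs import *
T=snap('top');
for b in find(T)[2:8]:print(*b)
go(500,250,150,45)
E
```

```text
time: 7.68
tool_pos: [427.3, 145.3, 157.5]
tcp_rot: [179.8, -0.5, 32.9]
ft_force: [-0.5, 0.2, 0.8]
finger_gap: 50.9
grip_force: 0.0
[620.1 228.9] -163.4 76 33 [286. 231.]
[629.6 311.9] 45.0 70 32 [248. 230.]
[565.7 368.8] 42.3 69 33 [221. 260.]
[555.4 292.5] -162.8 73 33 [256. 262.]
[382.4  60.3] -142.8 59 40 [368. 342.]
[369.8 786.5] -72.8 70 42 [ 11. 359.]
t=7.7 at [425.7 145.  154.6] [179.9  -0.3  32.9] gap 51.3 -> cm [11.95 -4.78  0.51] rv [ 0.003 -0.005 -0.211]
```

```bash
python3 -c "
from h import *
go(620,303,90,45)"; python3 -m handwheel '{"series":[[[12,-4.8,0,0,0,-0.2,0.65],[12,-4.8,0,0,0,-0.2,0.65],[24.9,-2.6,0,0,0,-0.21,0.65],[24.9,-2.6,0,0,0,-0.21,0.65],[24.9,-2.6,0,0,0,-0.21,0.65],[24.9,-2.6,6,0,0,-0.21,0.65],[24.9,-2.6,6.5,0,0,-0.21,0.65],[24.9,-2.6,6.5,0,0,-0.21,0.65],[24.9,-2.6,6.5,0,0,-0.21,0.65],[24.9,-2.6,6.5,0,0,-0.21,0.65]]]}'; python3 -c "
from h import *
go(620,303,7,45)"
```

```text
t=7.7 at [425.7 145.  154.6] [179.9  -0.3  32.9] gap 51.3 -> cm [24.87 -2.71  6.59] rv [ 0.003 -0.005 -0.211]
time: 8.98
tool_pos: [619.8, 302.2, 89.7]
tcp_rot: [179.9, -0.2, 45.0]
ft_force: [0.2, 0.6, -1.1]
finger_gap: 55.3
grip_force: 0.0
t=9.0 at [619.8 302.2  89.7] [179.9  -0.2  45. ] gap 55.3 -> cm [ 0.04 -0.06  8.27] rv [ 0.002 -0.004 -0.001]
```

```bash
python3 -m handwheel '{"series":[[[0,0,4,0,0,0,0.65],[0,0,7,0,0,0,0.65],[0,0,8.2,0,0,0,0.65],[0,0,8.2,0,0,0,0.65],[0,0,8.2,0,0,0,0.65],[0,0,8.2,0,0,0,0.2],[0,0,8.2,0,0,0,0.2],[0,0,8.2,0,0,0,0.2],[0,0,8.2,0,0,0,0.2]]]}' 40; python3 -m handwheel '{"series":[[[0,0,-2,0,0,0,0.2],[0,0,-8,0,0,0,0.2],[0,0,-14,0,0,0,0.2],[0,0,-20,0,0,0,0.2],[0,0,-24,0,0,0,0.2],[0,0,-24,0,0,0,0.2],[0,0,-24,0,0,0,0.2]]]}' 40
python3 - <<'E'
from h import *
S=snap('side','s2.png');cv2.imwrite('pics/c5.png',S['img'][0:400,100:500,::-1])
p=scale(0,26); print(p)
go(*p,240,32.7)
E
```

```text
time: 10.1
tool_pos: [619.6, 302.3, 7.0]
tcp_rot: [180.0, -0.1, 45.0]
ft_force: [-2.7, 0.6, 6.7]
finger_gap: 30.4
grip_force: 39.1
time: 10.98
tool_pos: [618.0, 301.5, 244.2]
tcp_rot: [-180.0, 0.0, 45.0]
ft_force: [0.0, -0.1, -2.2]
finger_gap: 30.8
grip_force: 40.2
[645.579  -29.9548]
t=11.0 at [617.5 301.3 242.8] [-179.9    0.2   45. ] gap 30.5 -> cm [-21.42  25.42   0.31] rv [-0.001  0.003  0.214]
```

View pics/c5.png

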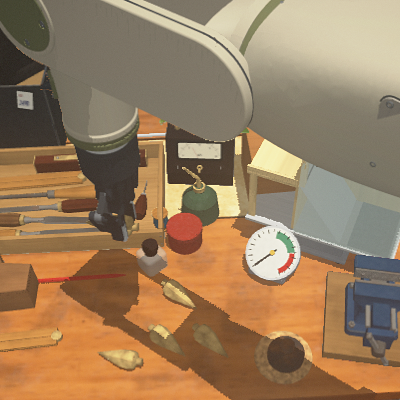

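The bob is held (about 2.2 N) and the weight stands on its mat at crop (285,352). Now to above the tray.

```bash
python3 -m handwheel '{"series":[[[0,0,-3.5,0,0,0,0.2],[-20.7,26.4,-3.5,0,0,0.214,0.2],[-20.7,26.4,-3.5,0,0,0.214,0.2],[-20.7,26.4,-3.5,0,0,0.214,0.2],[-20.7,26.4,-3.5,0,0,0.214,0.2],[-20.7,26.4,-3.5,0,0,0.214,0.2],[-20.7,26.4,-3.5,0,0,0.214,0.2],[-20.7,26.4,-3.5,0,0,0.214,0.2],[-20.7,26.4,-3.5,0,0,0.214,0.2]]]}'; python3 -c "
from h import *
go(*scale(0,42),200,32.7)"
```

```text
time: 12.15
tool_pos: [658.1, -30.1, 278.5]
tcp_rot: [-179.9, 0.1, 32.8]
ft_force: [1.0, 0.9, -2.7]
finger_gap: 30.2
grip_force: 40.2
t=12.2 at [658.1 -30.1 278.5] [-1.799e+02  1.000e-01  3.280e+01] gap 30.2 -> cm [ 0.56 -0.68  7.85] rv [-0.002  0.001  0.001]
```

```bash
python3 -m handwheel '{"series":[[[0.6,-0.7,3,0,0,0,0.2],[0.6,-0.7,6,0,0,0,0.2],[0.6,-0.7,7.8,0,0,0,0.2],[0.6,-0.7,7.8,0,0,0,0.2],[0.6,-0.7,7.8,0,0,0,0.2]]]}'; python3 -c "
from h import *
S=snap('side','s3.png');T=snap('top','t3.png')
cv2.imwrite('pics/c6.png',np.hstack([cv2.resize(S['img'][90:250,320:480,::-1],(400,400)),cv2.resize(T['img'][130:290,340:500,::-1],(400,400))]))
go(*scale(0,20),191,32.7)"
```

```text
time: 12.78
tool_pos: [660.5, -21.9, 203.3]
tcp_rot: [179.9, -0.1, 32.7]
ft_force: [0.4, 0.2, -0.8]
finger_gap: 30.0
grip_force: 40.3
t=12.9 at [660.8 -22.3 203.8] [ 1.799e+02 -1.000e-01  3.270e+01] gap 30.5 -> cm [-2.3  -0.18  1.27] rv [ 0.002 -0.002  0.   ]
```

View pics/c6.png

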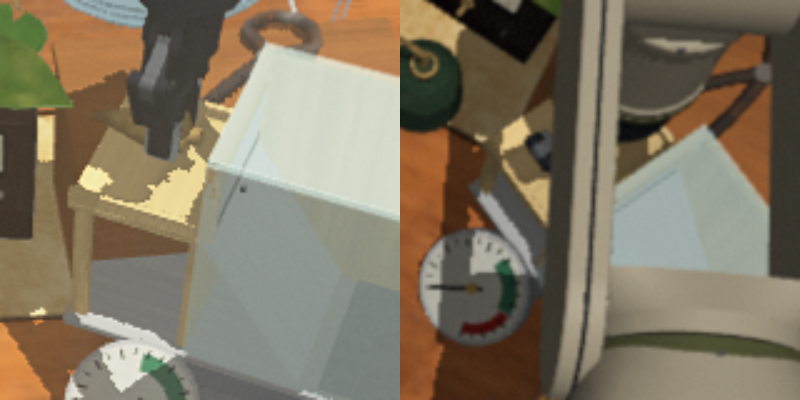

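The bob is above the tray, butt towards the box; the dial reads zero. I'll slide it in and lower it.

```bash
python3 -m handwheel '{"series":[[[0,-0.18,0.7,0,0,0,0.2],[-0.5,-0.18,0.9,0,0,0,0.2],[-1.0,-0.18,0.9,0,0,0,0.2],[-1.5,-0.18,0.9,0,0,0,0.2],[-2.0,-0.18,0.9,0,0,0,0.2],[-2.2,-0.18,0.9,0,0,0,0.2],[-2.2,-0.18,1.1,0,0,0,0.2],[-2.2,-0.18,1.2,0,0,0,0.2],[-2.2,-0.18,1.3,0,0,0,0.2],[-2.2,-0.18,1.3,0,0,0,0.2]]]}'
```

```text
time: 14.12
tool_pos: [640.4, -32.6, 188.7]
tcp_rot: [180.0, 0.0, 32.7]
ft_force: [-0.5, -0.5, -1.5]
finger_gap: 30.3
grip_force: 40.3
```

```bash
python3 -m handwheel '{"series":[[[0,0,0,0,0,0,0.55],[0,0,0,0,0,0,0.55],[0,0,0,0,0,0,0.55],[1,0,0,0,0,0,0.55],[2,0,0,0,0,0,0.55],[3,0,0,0,0,0,0.55],[3,0,0,0,0,0,0.55],[3,0,0,0,0,0,0.55],[3,0,0,0,0,0,0.55],[3,0,0,0,0,0,0.55],[3,0,0,0,0,0,0.55],[3,0,0,0,0,0,0.55]]]}'; python3 -c "
from h import *
S=snap('side','s4.png');T=snap('top','t4.png')
cv2.imwrite('pics/c7.png',np.hstack([cv2.resize(S['img'][90:290,320:520,::-1],(400,400)),cv2.resize(T['img'][130:290,340:500,::-1],(400,400))]))
"
```

```text
time: 15.62
tool_pos: [665.6, -16.5, 188.9]
tcp_rot: [180.0, -0.0, 32.7]
ft_force: [0.5, 0.7, -0.1]
finger_gap: 46.9
grip_force: 0.0
```

View pics/c7.png

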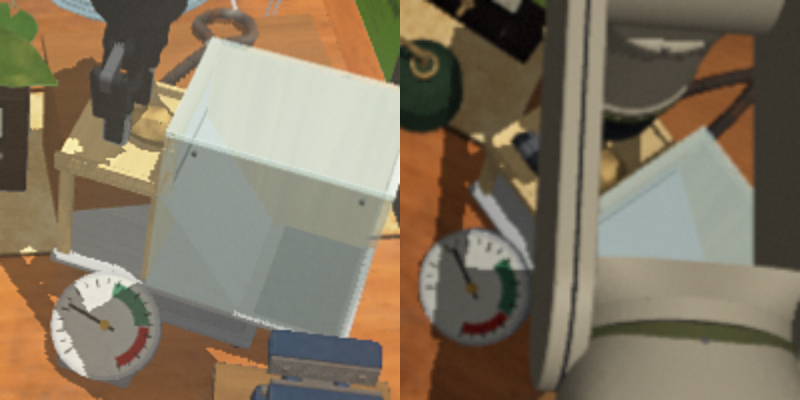

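The bob lies on the tray with its butt at the opening, and the needle reads about 1.1 rad (~220 g). I'll grip the taper behind its middle and drive it through.

```bash
python3 -m handwheel '{"series":[[[0,0,0.25,0,0,0,0.55],[0,0,0.25,0,0,0,0.1],[0,0,0.25,0,0,0,0.1],[0,0,0.25,0,0,0,0.1],[-1,0,0.25,0,0,0,0.1],[-2,0,0.25,0,0,0,0.1],[-3,0,0.25,0,0,0,0.1],[-3.5,0,0.25,0,0,0,0.1],[-3.5,0,0.25,0,0,0,0.1]]]}' 20; python3 -c "
from h import *
S=snap('side','s5.png')
cv2.imwrite('pics/c8.png',cv2.resize(S['img'][90:290,320:520,::-1],(500,500)))
"
```

```text
time: 16.85
tool_pos: [637.0, -35.3, 187.5]
tcp_rot: [179.9, -0.2, 32.7]
ft_force: [5.4, 2.1, 1.0]
finger_gap: 23.4
grip_force: 19.0
```

View pics/c8.png

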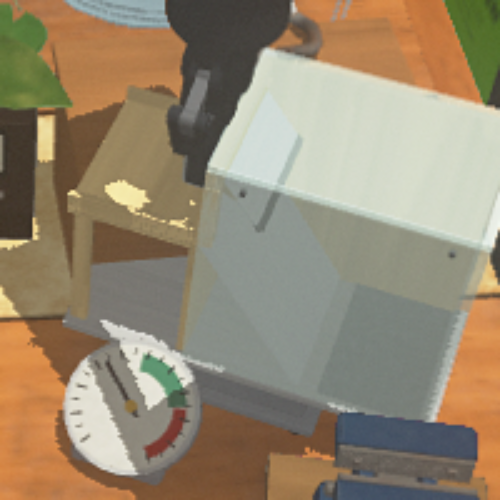

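The flap is open and the bob sticks in. I'll release it.

```bash
python3 -m handwheel '{"series":[[[0,0,0,0,0,0,0.5],[0,0,0,0,0,0,0.5],[0,0,0,0,0,0,0.5],[1,0,0,0,0,0,0.5],[2,0,0,0,0,0,0.5],[3,0,0,0,0,0,0.5],[4,0,-1,0,0,0,0.5],[4,0,-8,0,0,0,0.5],[4,0,-12,0,0,0,0.5],[4,0,-12,0,0,0,0.5],[4,0,-12,0,0,0,0.5]]]}' 20; python3 -c "
from h import *
S=snap('side','s6.png')
cv2.imwrite('pics/c9.png',cv2.resize(S['img'][90:290,320:520,::-1],(500,500)))
go(*scale(0,64),280,32.7)
"
```

```text
time: 18.27
tool_pos: [670.0, -13.5, 305.7]
tcp_rot: [-180.0, 0.0, 32.7]
ft_force: [0.8, 0.3, -1.1]
finger_gap: 42.7
grip_force: 0.0
t=18.3 at [669.5 -13.5 304.4] [-1.799e+02  1.000e-01  3.270e+01] gap 42.8 -> cm [0.91 0.1  2.44] rv [-0.002  0.002  0.   ]
```

View pics/c9.png

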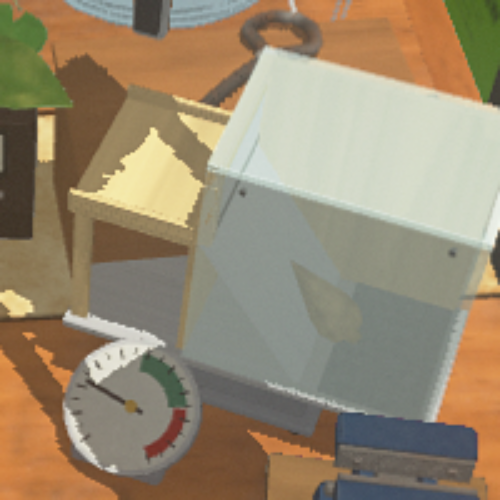

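The first bob is in the box and the tray is clear. On to the second: re-measure the bobs.

```bash
cat >> bobs.py <<'E'
def table():
    for n in('top','side'):
        d=snap(n)
        for b in find(d):
            if 380<b[0][0]<720 and 120<b[0][1]<480: print(n,*b)
E
python3 -c "
from bobs import *
table()
go(555.5,360.5,95,42.3);go(640,100,290,42)
"
```

```text
top [620.1 228.9] -163.3 76 33 [286. 231.]
top [565.7 368.9] 42.1 69 33 [221. 260.]
top [555.5 292.4] -162.7 73 33 [256. 262.]
top [515.9 232.6] -166.9 71 33 [284. 280.]
side [620.3 229.6] -168.7 80 34 [276. 292.]
side [517.7 233.1] -172.8 87 37 [307. 337.]
side [552.4 292.9] -166.9 83 34 [264. 338.]
side [565.8 370.7] 42.2 76 35 [223. 358.]
t=18.4 at [669.1 -13.6 303.9] [-179.9    0.2   32.7] gap 42.6 -> cm [ 10.71 -37.57  20.94] rv [-0.003  0.003 -0.167]
t=18.4 at [669.1 -13.6 303.9] [-179.9    0.2   32.7] gap 42.6 -> cm [  3.69 -11.13   1.4 ] rv [-0.003  0.003 -0.162]
```

```bash
python3 -m handwheel '{"series":[[[10.7,-37.6,0,0,0,-0.167,0.65],[10.7,-37.6,0,0,0,-0.167,0.65],[10.7,-37.6,0,0,0,-0.167,0.65],[10.7,-37.6,0,0,0,-0.167,0.65],[10.7,-37.6,8,0,0,-0.167,0.65],[10.7,-37.6,15,0,0,-0.167,0.65],[10.7,-37.6,20.9,0,0,-0.167,0.65],[10.7,-37.6,20.9,0,0,-0.167,0.65],[10.7,-37.6,20.9,0,0,-0.167,0.65],[10.7,-37.6,20.9,0,0,-0.167,0.65],[10.7,-37.6,20.9,0,0,-0.167,0.65]]]}' ; python3 -c "
from h import *
go(555.5,360.5,7,42.3)
"
```

```text
time: 19.8
tool_pos: [559.0, 360.6, 100.8]
tcp_rot: [179.9, -0.3, 42.2]
ft_force: [-0.1, 0.5, 0.1]
finger_gap: 55.7
grip_force: 0.0
t=19.8 at [559.  360.6 100.8] [179.9  -0.3  42.2] gap 55.7 -> cm [-0.31 -0.24  9.38] rv [ 0.001 -0.005 -0.001]
```

```bash
python3 -m handwheel '{"series":[[[0,0,4,0,0,0,0.65],[0,0,5,0,0,0,0.65],[0,0,5,0,0,0,0.65],[0,0,5,0,0,0,0.65]]]}' ; python3 -c "
from h import *
go(555.5,360.5,7,42.3)
"
```

```text
time: 20.3
tool_pos: [558.1, 360.9, 49.6]
tcp_rot: [180.0, -0.2, 42.3]
ft_force: [-0.3, 0.2, -0.4]
finger_gap: 55.6
grip_force: 0.0
t=20.3 at [558.1 360.9  49.6] [180.   -0.2  42.3] gap 55.6 -> cm [-0.23 -0.14  4.26] rv [ 0.001 -0.003 -0.001]
```

```bash
python3 -m handwheel '{"series":[[[-0.1,-0.1,3,0,0,0,0.65],[-0.1,-0.1,4.1,0,0,0,0.65],[-0.1,-0.1,4.2,0,0,0,0.65],[-0.1,-0.1,4.2,0,0,0,0.65],[-0.1,-0.1,4.2,0,0,0,0.2],[-0.1,-0.1,4.2,0,0,0,0.2],[-0.1,-0.1,4.2,0,0,0,0.2],[-0.1,-0.1,4.2,0,0,0,0.2]]]}' 40; python3 -m handwheel '{"series":[[[0,0,-2,0,0,0,0.2],[0,0,-8,0,0,0,0.2],[0,0,-14,0,0,0,0.2],[0,0,-20,0,0,0,0.2],[0,0,-27,0,0,0,0.2],[0,0,-27,0,0,0,0.2],[0,0,-27,0,0,0,0.2],[0,0,-27,0,0,0,0.2]]]}' 40; python3 -c "
from h import *
go(*scale(0,42),280,32.7)
"
```

```text
time: 21.3
tool_pos: [556.0, 361.1, 6.9]
tcp_rot: [180.0, -0.1, 42.3]
ft_force: [-2.4, -0.4, 5.9]
finger_gap: 30.6
grip_force: 39.2
time: 22.3
tool_pos: [554.2, 359.9, 272.5]
tcp_rot: [-179.9, 0.2, 42.3]
ft_force: [-0.2, 0.6, -3.6]
finger_gap: 30.5
grip_force: 40.2
t=22.3 at [554.2 359.9 272.5] [-179.9    0.2   42.3] gap 30.5 -> cm [-17.89  35.26  -0.71] rv [-0.001  0.004  0.167]
```

```bash
python3 -m handwheel '{"series":[[[0,0,-1,0,0,0,0.2],[-17.9,35.2,-1,0,0,0.167,0.2],[-17.9,35.2,-1,0,0,0.167,0.2],[-17.9,35.2,-1,0,0,0.167,0.2],[-17.9,35.2,-1,0,0,0.167,0.2],[-17.9,35.2,-1,0,0,0.167,0.2],[-17.9,35.2,-1,0,0,0.167,0.2],[-17.9,35.2,-1,0,0,0.167,0.2],[-17.9,35.2,-1,0,0,0.167,0.2],[-17.9,35.2,-1,0,0,0.167,0.2],[-17.9,35.2,-1,0,0,0.167,0.2]]]}';  python3 -c "
from h import *
go(*scale(0,42),200,32.7)
"
```

```text
time: 23.68
tool_pos: [659.5, -18.5, 285.4]
tcp_rot: [-180.0, -0.0, 32.8]
ft_force: [0.3, -0.4, -2.3]
finger_gap: 29.9
grip_force: 40.4
t=23.7 at [659.5 -18.5 285.4] [-180.    -0.    32.8] gap 29.9 -> cm [-0.19  0.21  8.54] rv [-0.    -0.     0.002]
```

```bash
python3 -m handwheel '{"series":[[[-0.2,0.2,3,0,0,0,0.2],[-0.2,0.2,6,0,0,0,0.2],[-0.2,0.2,8.5,0,0,0,0.2],[-0.2,0.2,8.5,0,0,0,0.2],[-0.2,0.2,8.5,0,0,0,0.2],[-0.2,0.2,8.5,0,0,0,0.2]]]}';  python3 -c "
from h import *
go(*scale(0,20),187,32.7)
"
```

```text
time: 24.42
tool_pos: [660.0, -22.8, 202.5]
tcp_rot: [179.9, -0.1, 32.7]
ft_force: [-0.6, -0.0, -1.8]
finger_gap: 30.3
grip_force: 40.4
t=24.4 at [660.  -22.8 202.5] [ 1.799e+02 -1.000e-01  3.270e+01] gap 30.3 -> cm [-2.21 -0.19  1.54] rv [ 0.002 -0.002  0.001]
```

```bash
python3 -m handwheel '{"series":[[[0,-0.19,0.8,0,0,0,0.2],[-0.5,-0.19,1.0,0,0,0,0.2],[-1.0,-0.19,1.0,0,0,0,0.2],[-1.5,-0.19,1.0,0,0,0,0.2],[-2.0,-0.19,1.0,0,0,0,0.2],[-2.2,-0.19,1.0,0,0,0,0.2],[-2.2,-0.19,1.2,0,0,0,0.2],[-2.2,-0.19,1.35,0,0,0,0.2],[-2.2,-0.19,1.4,0,0,0,0.2],[-2.2,-0.19,1.4,0,0,0,0.2]]]}'
```

```text
time: 25.68
tool_pos: [639.6, -33.3, 186.3]
tcp_rot: [180.0, 0.0, 32.7]
ft_force: [0.2, -0.2, -1.9]
finger_gap: 30.2
grip_force: 40.4
```

```bash
python3 -m handwheel '{"series":[[[0,0,0.15,0,0,0,0.2],[0,0,0.15,0,0,0,0.55],[0,0,0.15,0,0,0,0.55],[0,0,0.15,0,0,0,0.55],[1,0,0.15,0,0,0,0.55],[2,0,0.15,0,0,0,0.55],[3,0,0.15,0,0,0,0.55],[3,0,0.15,0,0,0,0.55],[3,0,0.15,0,0,0,0.55],[3,0,0.15,0,0,0,0.55]]]}'; python3 -c "
from h import *
go(*scale(0,14.5),184,32.7)
snap('side','s7.png');snap('top','t7.png')
"
```

```text
time: 26.92
tool_pos: [664.6, -17.3, 184.8]
tcp_rot: [-180.0, 0.0, 32.7]
ft_force: [-0.3, 0.0, -0.5]
finger_gap: 46.9
grip_force: 0.0
t=26.9 at [664.6 -17.3 184.8] [-180.     0.    32.7] gap 46.9 -> cm [-3.43  0.04  0.08] rv [-0.  0. -0.]
```

```bash
python3 -m handwheel '{"series":[[[0,0,0.1,0,0,0,0.1],[0,0,0.1,0,0,0,0.1],[0,0,0.1,0,0,0,0.1],[-1,0,0.1,0,0,0,0.1],[-2,0,0.1,0,0,0,0.1],[-3,0,0.1,0,0,0,0.1],[-3.4,0,0.1,0,0,0,0.1],[-3.4,0,0.1,0,0,0,0.1]]]}' 20;  python3 -m handwheel '{"series":[[[0,0,0,0,0,0,0.5],[0,0,0,0,0,0,0.5],[0,0,0,0,0,0,0.5],[1,0,0,0,0,0,0.5],[2,0,0,0,0,0,0.5],[3,0,0,0,0,0,0.5],[4,0,-1,0,0,0,0.5],[4,0,-8,0,0,0,0.5],[4,0,-12,0,0,0,0.5],[4,0,-12,0,0,0,0.5],[4,0,-12,0,0,0,0.5]]]}' 20
python3 - <<'E'
from bobs import *
T=snap('top','t8.png');S=snap('side','s8.png')
cv2.imwrite('pics/c10.png',np.hstack([cv2.resize(S['img'][90:290,320:520,::-1],(400,400)),cv2.resize(T['img'][150:350,330:530,::-1],(400,400))]))
table()
E
```

```text
time: 28.02
tool_pos: [636.9, -35.3, 184.8]
tcp_rot: [179.9, -0.2, 32.7]
ft_force: [6.2, 3.3, 0.7]
finger_gap: 23.1
grip_force: 18.9
time: 29.4
tool_pos: [669.9, -13.7, 303.2]
tcp_rot: [-180.0, 0.0, 32.7]
ft_force: [0.1, -0.1, -0.4]
finger_gap: 42.9
grip_force: 0.0
top [621.1 229.1] -163.3 74 33 [286. 231.]
top [555.7 292.6] -163.1 74 33 [256. 262.]
top [515.6 232.5] -167.2 71 33 [285. 280.]
side [620.5 229.8] -168.2 81 36 [276. 292.]
side [517.7 233.1] -172.1 88 36 [307. 337.]
side [552.5 292.8] -166.8 83 34 [264. 338.]
```

View pics/c10.png

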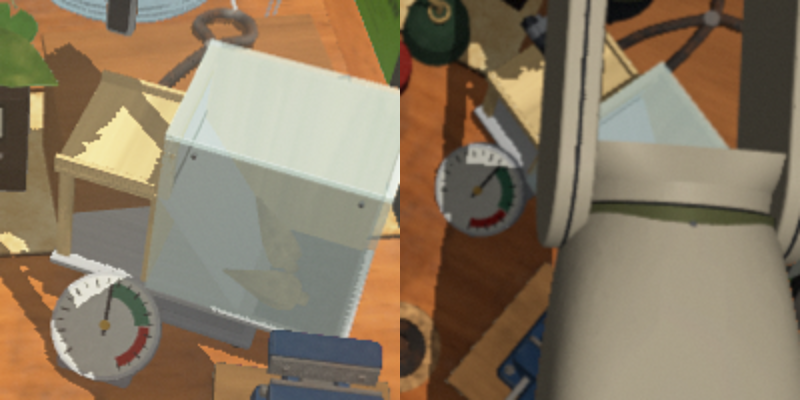

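Both bobs are in the box and the tray is empty. The needle is very near the lower edge of the green band (side crop (109,290), green starting near (117,288)). I'll measure its angle numerically.

```bash
cat > dial.py <<'E'
from h import *
CFG={'top':(370,245,30),'side':(372,253,34)}
def frame(ref,n):
    u,v,w=CFG[n];c=ref[v-w:v+w,u-w:u+w]
    h=cv2.cvtColor(c,cv2.COLOR_BGR2HSV)
    m=((h[...,2]>170)&(h[...,1]<45)).astype(np.uint8)
    k,l,st,_=cv2.connectedComponentsWithStats(m);i=1+np.argmax(st[1:,4])
    hull=cv2.convexHull(np.argwhere(l==i)[:,::-1].astype(np.int32))
    (cx,cy),(a,b),th=cv2.fitEllipse(hull)
    t=np.radians(th);R=np.array([[np.cos(t),np.sin(t)],[-np.sin(t),np.cos(t)]])
    M=R.T@np.diag([1/(a/2),1/(b/2)])@R
    return np.array([cx+u-w,cy+v-w]),M,(a,b)
def polar(img,c,M):
    # sample unit-disc polar image: 360 angles x radii
    rr=np.linspace(.2,1,41);an=np.radians(np.arange(0,360,.5))
    p=np.stack([np.outer(np.cos(an),rr),np.outer(np.sin(an),rr)],-1)@np.linalg.inv(M).T+c
    return cv2.remap(img,p[...,0].astype(np.float32),p[...,1].astype(np.float32),1),rr,np.arange(0,360,.5)
def needle(img,c,M):
    P,rr,an=polar(img,c,M);g=P.max(2).astype(float)
    f=g[:,(rr>.25)&(rr<.55)].mean(1)
    bg=np.median(np.stack([np.roll(f,k) for k in(-40,-30,-24,24,30,40)]),0)
    q=np.convolve(np.r_[(f/bg)[-6:],f/bg,(f/bg)[:6]],np.ones(7)/7,'same')[6:-6]
    h=cv2.cvtColor(P,cv2.COLOR_BGR2HSV);s=(rr>.62)&(rr<.85)
    H=h[:,s];gr=an[((H[...,0]>50)&(H[...,0]<90)&(H[...,1]>70)).mean(1)>.4]
    return an[q.argmin()],q.min(),(gr.min(),gr.max()) if len(gr) else None
E
python3 - <<'E'
from dial import *
I=lambda f:cv2.imread('pics/'+f)
for n,L in(('top',['top0.png','t1.png','t3.png','t4.png','t7.png','t8.png']),('side',['side0.png','s4.png','s6.png','s7.png','s8.png'])):
    c,M,ab=frame(I(L[0]),n);print(n,c,ab)
    for f in L: print(f,needle(I(f),c,M))
E
```

```text
top [367.0446682  242.59686279] (35.246864318847656, 41.68959045410156)
top0.png (np.float64(318.0), np.float64(0.5502558971130428), (np.float64(0.0), np.float64(359.5)))
t1.png (np.float64(172.5), np.float64(0.5386672478097714), (np.float64(0.0), np.float64(359.5)))
t3.png (np.float64(170.0), np.float64(0.6105309442517635), (np.float64(0.0), np.float64(359.5)))
t4.png (np.float64(243.5), np.float64(0.4050801148573666), (np.float64(0.0), np.float64(359.5)))
t7.png (np.float64(332.5), np.float64(0.48308263403249085), (np.float64(0.0), np.float64(359.5)))
t8.png (np.float64(332.0), np.float64(0.5904701095597653), (np.float64(0.0), np.float64(359.5)))
side [371.90542603 247.49436569] (60.11891174316406, 64.85936737060547)
side0.png (np.float64(272.0), np.float64(0.454522039743929), None)
s4.png (np.float64(191.0), np.float64(0.6429746518229932), None)
s6.png (np.float64(191.5), np.float64(0.5903419480164425), None)
s7.png (np.float64(287.0), np.float64(0.5248947672690045), None)
s8.png (np.float64(287.5), np.float64(0.5543673029257128), None)
```

Run:
```python
from dial import *
I=lambda f:cv2.imread('pics/'+f)
for n,c,rad,L in(('side',np.array([372.1,252.5]),26.,['side0.png','s4.png','s6.png','s7.png','s8.png']),('top',np.array([368.1,245.3]),22.,['top0.png','t1.png','t3.png','t4.png','t7.png','t8.png'])):
    for f in L:
        M=np.eye(2)/rad;a=needle(I(f),c,M)
        P,rr,an=polar(I(f),c,M);h=cv2.cvtColor(P,cv2.COLOR_BGR2HSV)
        s=(rr>.7)&(rr<.9);H=h[:,s]
        g=((H[...,0]>65)&(H[...,0]<100)&(H[...,1]>80)).mean(1)>.4
        r_=(((H[...,0]<8)|(H[...,0]>172))&(H[...,1]>120)).mean(1)>.4
        un=lambda m:(np.sort(((an[m]+90)%360-90))[[0,-1]] if m.any() else None)
        print(f,a[0],round(a[1],2),'green',un(g),'red',un(r_))
```

```text
side0.png 269.0 0.35 green [-69.5  -4. ] red [ 3. 71.]
s4.png 212.5 0.46 green [-73.5 -65.5] red [ 3.5 70.5]
s6.png 212.0 0.51 green None red [ 3.5 70.5]
s7.png 279.0 0.49 green [-75.5 -61. ] red [ 3.5 70.5]
s8.png 279.0 0.53 green None red [ 3.5 70.5]
top0.png 301.5 0.44 green [-41.5  31.5] red [ 38. 101.]
t1.png 185.5 0.43 green [-41.5  31.5] red [ 38. 101.]
t3.png 183.0 0.47 green [-41.5  31.5] red [ 37.5 101.5]
t4.png 248.0 0.4 green [-41.5  31.5] red [ 38. 101.]
t7.png 312.5 0.42 green [-42.5  31.5] red [ 38.  101.5]
t8.png 311.5 0.44 green [-42.5  31.5] red [ 38. 101.]
```

The needle is now at about 2.25 rad (450 g), just short of the band at 2.4. The check weight's 2.1 rad agrees with that scale. One more bob gives 580–700 g, inside the band, so I'll fetch the third.

```bash
python3 -c "
from bobs import *
table();go(567.6,296,95,194)"; python3 -m handwheel '{"series":[[[0,-12,0,0,0,-0.19,0.6],[5,-20,0,0,0,-0.38,0.6],[8,-25,0,0,0,-0.57,0.65],[8,-30,0,0,0,-0.75,0.65],[8,-31,0,0,0,-0.94,0.65],[8,-31,0,0,0,-1.12,0.65],[8,-31,0,0,0,-1.3,0.65],[8,-31,0,0,0,-1.48,0.65],[8,-31,0,0,0,-1.67,0.65],[8,-31,0,0,0,-1.85,0.65],[8,-31,0,0,0,-2.0,0.65],[8,-31,0,0,0,-2.0,0.65]]]}' ; python3 -c "
from h import *
go(567.6,296,95,194)
"
```

```text
top [620.1 228.9] -163.4 76 33 [286. 231.]
top [555.4 292.5] -163.0 73 33 [256. 262.]
top [515.9 232.6] -167.1 71 33 [285. 280.]
side [620.3 229.6] -168.6 80 34 [276. 292.]
side [518.  233.6] -169.9 88 35 [306. 337.]
side [552.4 292.9] -166.7 83 34 [264. 338.]
t=29.7 at [669.3 -13.9 302.3] [-1.799e+02  1.000e-01  3.270e+01] gap 42.6 -> cm [  8.22 -31.54  20.76] rv [-3.000e-03 -2.000e-03 -2.815e+00]
time: 31.2
tool_pos: [569.4, 290.1, 303.3]
tcp_rot: [-180.0, -0.0, 147.2]
ft_force: [0.4, -0.1, -0.7]
finger_gap: 55.3
grip_force: 0.0
t=31.2 at [569.4 290.1 303.3] [-180.    -0.   147.2] gap 55.3 -> cm [ 0.47  0.41 20.83] rv [-0.    -0.001 -0.816]
```

```bash
python3 -m handwheel '{"series":[[[0.4,0.4,5,0,0,-0.18,0.65],[0.4,0.4,10,0,0,-0.36,0.65],[0.4,0.4,15,0,0,-0.55,0.65],[0.4,0.4,20.8,0,0,-0.73,0.65],[0.4,0.4,20.8,0,0,-0.825,0.65],[0.4,0.4,24,0,0,-0.825,0.65],[0.4,0.4,24,0,0,-0.825,0.65],[0.4,0.4,24,0,0,-0.825,0.65],[0.4,0.4,24,0,0,-0.825,0.65]]]}' ; python3 -c "
from h import *
go(567.6,296,7,194.5)
"
```

```text
time: 32.33
tool_pos: [569.4, 296.1, 65.6]
tcp_rot: [180.0, 0.1, -165.5]
ft_force: [-0.2, -0.4, 0.2]
finger_gap: 55.6
grip_force: 0.0
t=32.3 at [569.4 296.1  65.6] [ 1.800e+02  1.000e-01 -1.655e+02] gap 55.6 -> cm [0.19 0.03 5.86] rv [0.    0.002 0.   ]
```

```bash
python3 -m handwheel '{"series":[[[0.1,0,3,0,0,0,0.65],[0.1,0,5,0,0,0,0.65],[0.1,0,5.75,0,0,0,0.65],[0.1,0,5.75,0,0,0,0.65],[0.1,0,5.75,0,0,0,0.65],[0.1,0,5.75,0,0,0,0.2],[0.1,0,5.75,0,0,0,0.2],[0.1,0,5.75,0,0,0,0.2],[0.1,0,5.75,0,0,0,0.2]]]}' 40; python3 -m handwheel '{"series":[[[0,0,-2,0,0,0,0.2],[0,0,-8,0,0,0,0.2],[0,0,-14,0,0,0,0.2],[0,0,-20,0,0,0,0.2],[0,0,-28,0,0,0,0.2],[0,0,-28,0,0,0,0.2],[0,0,-28,0,0,0.19,0.2],[0,0,-28,0,0,0.37,0.2],[0,0,-28,0,0,0.55,0.2],[0,0,-28,0,0,0.73,0.2],[0,0,-28,0,0,0.91,0.2],[0,0,-28,0,0,1.0,0.2]]]}' 40; python3 -c "
from h import *
go(*scale(0,42),283,32.7)
"
```

```text
time: 33.45
tool_pos: [568.2, 295.8, 7.6]
tcp_rot: [180.0, 0.1, -165.4]
ft_force: [-1.5, -0.8, 6.4]
finger_gap: 30.3
grip_force: 39.1
time: 34.95
tool_pos: [566.8, 295.1, 285.5]
tcp_rot: [-179.9, -0.0, 137.0]
ft_force: [-0.4, -0.0, -1.8]
finger_gap: 30.2
grip_force: 40.1
t=35.0 at [566.8 295.1 285.5] [-179.9   -0.   137. ] gap 30.2 -> cm [-28.32 -16.86   0.26] rv [-2.000e-03  1.000e-03  1.821e+00]
```

```bash
python3 -m handwheel '{"series":[[[0,0,0,0,0,0.19,0.2],[-5,-3,0,0,0,0.37,0.2],[-10,-6,0,0,0,0.56,0.2],[-15,-9,0,0,0,0.74,0.2],[-20,-12,0,0,0,0.93,0.2],[-24,-14,0,0,0,1.11,0.2],[-28.3,-16.8,0,0,0,1.3,0.2],[-28.3,-16.8,0,0,0,1.48,0.2],[-28.3,-16.8,0,0,0,1.66,0.2],[-28.3,-16.8,0,0,0,1.82,0.2],[-28.3,-16.8,0,0,0,1.82,0.2],[-28.3,-16.8,0,0,0,1.82,0.2]]]}';  python3 -c "
from h import *
go(*scale(0,42),200,32.7)
"
```

```text
time: 36.45
tool_pos: [661.0, -19.9, 285.9]
tcp_rot: [-180.0, 0.0, 33.2]
ft_force: [-0.3, -0.1, -2.3]
finger_gap: 30.3
grip_force: 40.2
t=36.5 at [661.  -19.9 285.9] [-180.     0.    33.2] gap 30.3 -> cm [-0.24  0.01  8.59] rv [-0.001  0.001  0.009]
```

```bash
python3 -m handwheel '{"series":[[[-0.2,0,3,0,0,0.009,0.2],[-0.2,0,6,0,0,0.009,0.2],[-0.2,0,8.5,0,0,0.009,0.2],[-0.2,0,8.5,0,0,0.009,0.2],[-0.2,0,8.5,0,0,0.009,0.2],[-0.2,0,8.5,0,0,0.009,0.2],[-0.2,0,8.5,0,0,0.009,0.2]]]}';  python3 -c "
from h import *
go(*scale(0,20),184.5,32.7)
"
```

```text
time: 37.33
tool_pos: [660.3, -21.2, 202.7]
tcp_rot: [179.9, -0.1, 32.5]
ft_force: [-1.0, -0.5, -1.5]
finger_gap: 30.6
grip_force: 40.2
t=37.3 at [660.3 -21.2 202.7] [ 1.799e+02 -1.000e-01  3.250e+01] gap 30.6 -> cm [-2.31 -0.05  1.82] rv [ 0.001 -0.002 -0.004]
```

```bash
python3 -m handwheel '{"series":[[[0,-0.05,0.8,0,0,0,0.2],[-0.5,-0.05,1.2,0,0,0,0.2],[-1.0,-0.05,1.2,0,0,0,0.2],[-1.5,-0.05,1.2,0,0,0,0.2],[-2.0,-0.05,1.2,0,0,0,0.2],[-2.2,-0.05,1.2,0,0,0,0.2],[-2.2,-0.05,1.5,0,0,0,0.2],[-2.2,-0.05,1.7,0,0,0,0.2],[-2.2,-0.05,1.75,0,0,0,0.2],[-2.2,-0.05,1.75,0,0,0,0.2]]]}';python3 -m handwheel '{"series":[[[0,0,0,0,0,0,0.2],[0,0,0,0,0,0,0.55],[0,0,0,0,0,0,0.55],[0,0,0,0,0,0,0.55],[1,0,0,0,0,0,0.55],[2,0,0.1,0,0,0,0.55],[3,0,0.2,0,0,0,0.55],[3,0,0.2,0,0,0,0.55],[3,0,0.2,0,0,0,0.55],[3,0,0.2,0,0,0,0.55]]]}'; python3 -c "
from h import *
go(*scale(0,14.5),182,32.7)
S=snap('side','s9.png')
"
```

```text
time: 38.58
tool_pos: [640.9, -32.4, 183.8]
tcp_rot: [-180.0, 0.0, 32.5]
ft_force: [-0.5, -0.3, -1.0]
finger_gap: 30.5
grip_force: 40.3
time: 39.83
tool_pos: [665.9, -16.5, 181.8]
tcp_rot: [-180.0, 0.0, 32.5]
ft_force: [0.7, 0.0, 0.4]
finger_gap: 47.3
grip_force: 0.0
t=39.8 at [665.9 -16.5 181.8] [-180.     0.    32.5] gap 47.3 -> cm [-3.59  0.04 -0.02] rv [-0.     0.    -0.004]
```

```bash
python3 -m handwheel '{"series":[[[0,0,0,0,0,0,0.1],[0,0,0,0,0,0,0.1],[0,0,0,0,0,0,0.1],[-1,0,0,0,0,0,0.1],[-2,0,0,0,0,0,0.1],[-3,0,0,0,0,0,0.1],[-3.5,0,0,0,0,0,0.1],[-3.5,0,0,0,0,0,0.1]]]}' 20;  python3 -m handwheel '{"series":[[[0,0,0,0,0,0,0.5],[0,0,0,0,0,0,0.5],[0,0,0,0,0,0,0.5],[1,0,0,0,0,0,0.5],[2,0,0,0,0,0,0.5],[3,0,0,0,0,0,0.5],[4,0,-1,0,0,0,0.5],[4,0,-8,0,0,0,0.5],[4,0,-14,0,0,0,0.5],[4,0,-14,0,0,0,0.5],[0,-12,-14,0,0,0,0.5],[0,-24,-14,0,0,0,0.5]]]}' 20;python3 -m handwheel '{"series":[[[0,-12,0,0,0,0,0.5],[0,-12,0,0,0,0,0.5],[0,-12,0,0,0,0,0.5],[0,-12,0,0,0,0,0.5],[0,-12,0,0,0,0,0.5],[0,-12,0,0,0,0,0.5],[0,-12,0,0,0,0,0.5],[0,-12,0,0,0,0,0.5]]]}' 20
python3 - <<'E'
from bobs import *
from dial import needle
T=snap('top','t10.png');S=snap('side','s10.png')
cv2.imwrite('pics/c11.png',np.hstack([cv2.resize(S['img'][90:390,220:520,::-1],(400,400)),cv2.resize(T['img'][150:350,330:530,::-1],(400,400))]))
table()
a=needle(cv2.imread('pics/s10.png'),np.array([372.1,252.5]),np.eye(2)/26);print(a,np.radians((a[0]-150)%360))
E
```

```text
time: 40.88
tool_pos: [637.0, -35.2, 182.6]
tcp_rot: [179.9, -0.1, 32.5]
ft_force: [4.3, 1.7, 0.1]
finger_gap: 22.2
grip_force: 18.6
time: 42.38
tool_pos: [581.6, 74.7, 320.0]
tcp_rot: [-179.9, 0.1, 32.4]
ft_force: [-0.0, 0.7, 0.2]
finger_gap: 42.7
grip_force: 0.0
time: 43.38
tool_pos: [518.3, 175.3, 321.7]
tcp_rot: [-180.0, 0.0, 32.4]
ft_force: [-0.4, 0.2, -0.3]
finger_gap: 42.9
grip_force: 0.0
side [620.1 229.6] -167.8 80 36 [276. 292.]
side [514.3 232.2] -175.6 80 43 [308. 337.]
(np.float64(330.0), np.float64(0.3841413933598811), (np.float64(285.5), np.float64(357.0))) 3.141592653589793
```

View pics/c11.png

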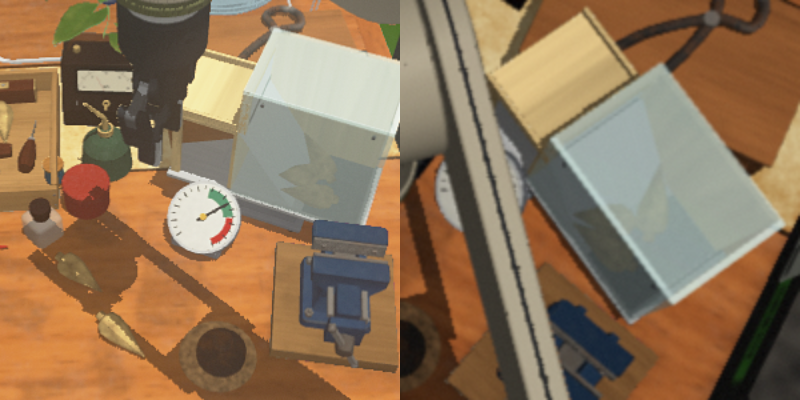

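The picture shows three bobs in the box, the tray empty and the needle at about 3.14 rad, mid-green. The weight is on its mat and the two spare bobs are on the table.

```bash
python3 -c "
from h import *
print(r.hand_in())"
```

```text
the job is handed in; nothing more can be done
None
```

I handed the job in: the check weight is on its mat, three bobs are in the box, and the needle rests at about 3.14 rad (roughly 630 g), mid-green; the tray is empty, two spare bobs lie on the table, and nothing appears to hold the flap open, though I did not measure it.

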